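# Set the pepper mill six clicks coarse

### The arm

A 6-joint arm with a two-finger parallel gripper is mounted at the origin on a cart in front of the work surface, level with it; the furniture and walls round the work are solid. World frame = base frame: x ahead of the robot, y to its left, z up, the work surface at z = 0. Lengths are in m, angles in rad, forces in N, time in s.
With the tool pointing down it reaches from about 0.35 to 0.975 m from the base axis. Payload 4.9 kg.
Tool frame: the origin (TCP) lies at the very end of the fingers, on their centre line; the grasp point (between the pads) lies 19 mm behind it; z points along the fingers, y is the line along which they close (so a half turn about z gives the same grasp; the last joint's range is limited). The gripper opens to 85 mm and grips with 20 to 120 N. Pads are 22 mm wide; open, the fingers measure 114 mm over their backs; the gripper's body (76 mm by 85 mm) begins 54 mm behind the grasp point. The pads swing forward as they close: fully open they stand 13 mm farther back than shut.
Start: joints at [1.039, 0.053, 1.613, -0, 1.476, -0.119], TCP at [0.251, 0.572, 0.199] pointing down, gripper open.
Joint ranges: [-3.01, 3.01], [-1.01, 2.22], [0.06, 2.58], [-1.02, 4.17], [0.09, 2.62], [-3.14, 3.14]. Speed limits (rad/s): [2.57, 2.57, 3.14, 3.14, 3.14, 3.14].

### API

Orientations are given as a rotation vector (axis times angle).
In Python, from station import get_obs, optics, ctrl gives the robot as it stands.
- The arm moves only by the shell command python3 -m pendant 'ROWS' [FORCE]. ROWS is JSON, a list of rows, each a list of 3 entries, a list of its own where there are three numbers: the shift along the tool's x, y, z in mm, then the turn, a rotation vector about the tool's x, y, z in rad, then the opening, from 0 (shut) to 1 (fully open). A call has 1 to 12 rows; each row shifts and turns the commanded pose from where the row before left it, along the tool's axes as they then stand; what a row does not reach is not made up. A row lasts 1/12 s, in which the tool goes at most 41.7 mm and 7.16 degrees, less where a joint would pass 70% of its speed; a pose out of reach is approached as far as the arm can. A call is refused whole if a number of a shift passes 41.7 or a number of a turn 0.125, either way. A call with a gripper value outside its range is refused whole. The fingers move at their own pace and stop on an object; FORCE is the grip in N (left out, the last holds). Time passes only in rows, so rows that do not move let the fingers close. It gives the time, the measured TCP pose, the force, the opening and the grip force at its end, in the units of the state.
- get_obs(): the state, without advancing time (a new reading comes with each control period).
- optics.get_image(name): name is "side" or "top"; returns the picture (400x640x3 uint8, red, green, blue); there is no depth.
- optics.camera_model(name): a dict with "fx", "fy", "cx", "cy" (pixels), "distortion" ([k1, k2, p1, p2, k3] as OpenCV has them; the pictures are not rectified), "cam_to_world" (4x4, takes a point from camera to world coordinates). Camera axes: x right, y up, looking along -z (the intrinsics and any distortion apply to the point x, -y, -z); pixel columns grow to the right and rows downward; lengths in m; the calibration is good to about 2 mm. A picture is of the moment at which its call begins. camera_model takes no time and is no camera call.
- ctrl.finish_job(): hands the job in; it is judged then, once.
The state is a dict: "t": time; "q": joint angles; "dq": joint speeds; "effort": joint torques, N m; "tool_pos": TCP position; "tool_rot": TCP orientation; "contact_force": force on the tool from outside, world axes, zero at the start; "wrist_torque": the same for the moment, N m; "opening": finger opening in m; "grip_force": force on a finger pad.
Only numpy, scipy, OpenCV 4.12 (cv2) and the standard library are available. Lean on these libraries where they do the work, as an engineer would, in place of code of your own. Each camera call takes 0.05 s, during which the arm holds its last target. There are 200 camera calls.

### The job

Stand the pepper mill that is lying on the counter upright in the middle of the cork mat, dial at the top, and let go of it. Then, with it standing there, turn its dial clockwise (seen from above) right back to the finest stop, and from the stop turn it six clicks coarser, anticlockwise. Leave the mill standing on the mat, and the shaker, jam jar and plant pot where they are.

Things in the scene. Friction and masses are not known exactly. Their poses are not given: they have to be found in the camera images.
- mill: Pepper mill, 0.5 kg: octagonal prism 50 mm across flats, 116 mm tall (rubber foot, steel, amber window, black head), with a round dial on top, 138 mm in all. Origin: centre of the foot's underside; z points from foot to dial; flats face its own +-x and +-y. Starts lying on a flat, z and y level: grip across y, anywhere on the prism. Mass centre 66 mm from the foot.
- dial (a joint): Dial angle in rad. 0: first detent, at the finest stop (0.04 beyond it). Grows anticlockwise seen from above the standing mill (coarser). 12 even clicks of 20 degrees (0.349), each needing 0.015 N m; let go, it snaps into the nearest. Starts 2 to 5 clicks open. The rubber foot grips the cork while pressed down lightly (5 N is plenty); lifted, or turned on past the stop, the whole mill turns.
- mat: Square cork mat 130 x 130 mm, 8 mm thick, fixed to the counter. Origin: centre of its underside on the counter.
- glass_shaker: Bystander: glass shaker 44 mm across, 90 mm tall, loose; origin at the centre of its foot.
- jam_jar: Bystander: jam jar with a lid, 62 mm across, 86 mm tall, loose; origin at the centre of its foot.
- little_pot: Bystander: small plant in a clay pot, 72 mm across, 76 mm tall, loose; origin at the centre of its foot.
- dial_top (a point): Centre of the dial's flat top, 138 mm from the mill's foot. The dial: fluted round aluminium knob, 36 mm across, from 116 to 138 mm above the foot, with a black pointer line on top (the point's x axis; z points away from the foot). Grip it any way round, tips above the head 22 mm below. White dots on the head mark the clicks, smallest at 0.

How it is judged:
By the outcome, as a careful person would: the job done as asked, in the order asked, and still so for the second after the job is handed in, with the robot touching nothing.
It also fails if it takes over 61 s, if anything falls off the work surface, if the arm or the gripper's body presses on something with over 40 N, if the wrist force passes 120 N, or if a joint passes its speed limit or range.

## Working session

There is one attempt and no reset: what is moved stays moved. The work goes in short steps, Python scripts to look and compute and a shell command to move; the robot and the scene stay as the last step left them, time stands still between calls to the robot, and variables do not carry over. Pictures are saved under pics/ and viewed, at most 10 in all, crops included, and the job is handed in when it is done.

```bash
ls; mkdir -p pics; python3 - <<'E'
from station import get_obs, optics
import cv2,numpy as np
print(get_obs())
for n in("side","top"):
    im=optics.get_image(n); cv2.imwrite(f"pics/{n}0.png",im[:,:,::-1]); m=optics.camera_model(n); print(n,{k:np.round(v,4).tolist() for k,v in m.items()})
E
```

```text
pics
{'t': 0.0, 'q': array([ 1.03899021e+00,  5.33597815e-02,  1.61427730e+00,  1.06164806e-05,
        1.47598118e+00, -1.19026351e-01]), 'dq': array([-0.00113002, -0.00023334,  0.00160403,  0.0002865 ,  0.0008899 ,
       -0.00128724]), 'effort': array([ 1.83887758e-03, -3.93686271e+01, -3.70175743e+01,  1.94033910e-04,
        7.10450069e-03, -1.39820656e-05]), 'tool_pos': array([0.25038964, 0.57191385, 0.19737124]), 'tool_rot': array([-6.43665998e-01, -3.07427357e+00,  3.00889339e-03]), 'contact_force': array([ 0.85241552,  0.82622319, -0.81105942]), 'wrist_torque': array([-0.03119652, -0.00547853,  0.01173862]), 'grip_force': 0.0, 'opening': 0.08516468388546598}
side {'fx': 478.2591, 'fy': 478.2591, 'cx': 317.2701, 'cy': 201.7795, 'distortion': [-0.1336, 0.0, 0.0, 0.0, 0.0], 'cam_to_world': [[-0.9628, -0.1631, 0.2153, 0.7865], [0.2701, -0.5643, 0.7801, 1.0627], [-0.0057, 0.8093, 0.5874, 0.7869], [0.0, 0.0, 0.0, 1.0]]}
top {'fx': 481.7391, 'fy': 481.7391, 'cx': 307.3146, 'cy': 200.72, 'distortion': [0.0293, 0.0, 0.0, 0.0, 0.0], 'cam_to_world': [[0.0188, 0.9859, -0.1662, 0.3592], [-0.9998, 0.0205, 0.0086, 0.1039], [0.0119, 0.166, 0.9861, 1.056], [0.0, 0.0, 0.0, 1.0]]}
```

View pics/side0.png

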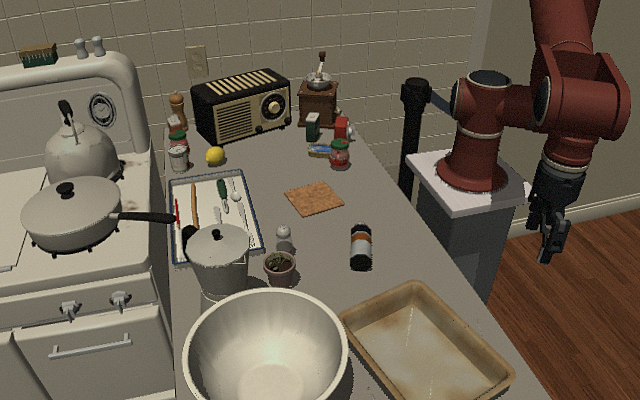

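View pics/top0.png

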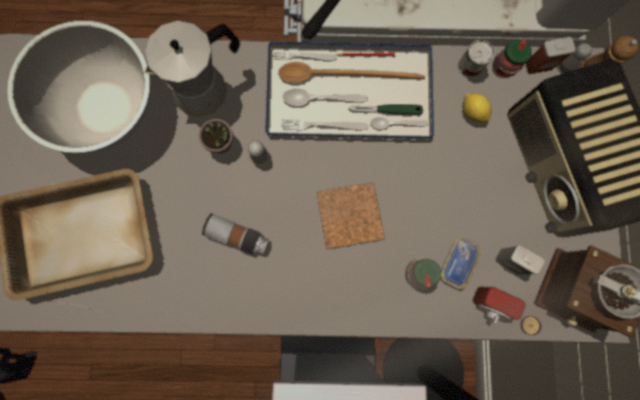

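The side view shows the mill at about (361,247) and the mat at (313,198). In the top view the mill runs from (205,226) to (270,248) and the mat is at (351,215). I'll zoom in to find which end is the foot.

```bash
cat > h.py <<'E'
import cv2,numpy as np
from station import get_obs, optics
from scipy.spatial.transform import Rotation as R
def ray(n,uv):
    m=optics.camera_model(n);K=np.array([[m['fx'],0,m['cx']],[0,m['fy'],m['cy']],[0,0,1]])
    p=cv2.undistortPoints(np.array(uv,float).reshape(-1,1,2),K,np.array(m['distortion'],float)).reshape(-1,2)
    T=np.array(m['cam_to_world']);d=np.c_[p[:,0],-p[:,1],-np.ones(len(p))]@T[:3,:3].T
    return T[:3,3],d
def plane(n,uv,z):
    o,d=ray(n,uv); return o+d*((z-o[2])/d[:,2])[:,None]
def proj(n,P):
    m=optics.camera_model(n);T=np.array(m['cam_to_world']);K=np.array([[m['fx'],0,m['cx']],[0,m['fy'],m['cy']],[0,0,1]])
    p=(np.array(P,float).reshape(-1,3)-T[:3,3])@T[:3,:3]; p=p*[1,-1,-1]
    return cv2.projectPoints(p,np.zeros(3),np.zeros(3),K,np.array(m['distortion'],float))[0].reshape(-1,2)
E
python3 - <<'E'
from h import *
t=cv2.imread("pics/top0.png");s=cv2.imread("pics/side0.png")
a=cv2.resize(t[200:270,190:290],(600,420),interpolation=cv2.INTER_CUBIC)
b=cv2.resize(s[215:285,330:395],None,fx=6,fy=6,interpolation=cv2.INTER_CUBIC)[:,:200+190]
cv2.imwrite("pics/z.png",cv2.resize(np.hstack([a,cv2.resize(b,(390,420))]),(800,340)))
# mat: brown mask
for n,im,(x0,y0,x1,y1) in(("top",t,(300,170,400,260)),("side",s,(270,170,360,230))):
    hsv=cv2.cvtColor(im,cv2.COLOR_BGR2HSV)
    m=((hsv[...,0]>5)&(hsv[...,0]<22)&(hsv[...,1]>90)).astype(np.uint8);k=np.zeros_like(m);k[y0:y1,x0:x1]=1;m=cv2.morphologyEx(m*k,cv2.MORPH_CLOSE,np.ones((3,3)))
    c=max(cv2.findContours(m,0,2)[0],key=cv2.contourArea);r=cv2.minAreaRect(c);P=plane(n,cv2.approxPolyDP(c,6,True).reshape(-1,2),.008)
    print(n,r,P.round(3).tolist(),P.mean(0)); M=cv2.moments(c);print(plane(n,[[M['m10']/M['m00'],M['m01']/M['m00']]],.008))
for uv,z in(((205,226),.03),((270,246),.03)): print(plane("top",[uv],z))
E
```

```text
top ((350.34576416015625, 215.18359375), (58.54595947265625, 58.968360900878906), 80.27242279052734) [[0.579, -0.048, 0.008], [0.554, 0.074, 0.008], [0.433, 0.05, 0.008], [0.455, -0.072, 0.008]] [0.50491032 0.00090989 0.008     ]
[[5.04948056e-01 4.10819076e-04 8.00000000e-03]]
side ((313.76416015625, 198.42453002929688), (30.08196449279785, 54.257423400878906), 74.05460357666016) [[0.433, 0.049, 0.008], [0.457, -0.068, 0.008], [0.579, -0.044, 0.008], [0.556, 0.084, 0.008]] [0.5061516  0.00536708 0.008     ]
[[0.50779279 0.01030916 0.008     ]]
[[0.47292098 0.31204931 0.03      ]]
[[0.43298687 0.17230487 0.03      ]]
```

View pics/z.png

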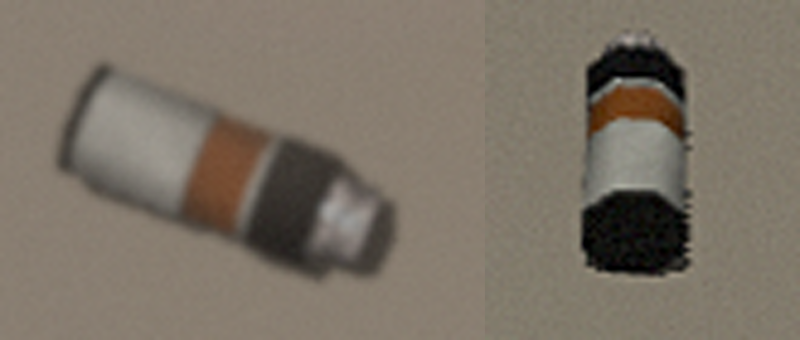

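Foot (dark end) is at about (207,224) in the top view, the dial end at (269,249), and the amber band at (237,236). Next I'll compute the mill axis and the approach.

```bash
cat >> h.py <<'E'
from scipy.linalg import logm,expm
def cur():
    o=get_obs();T=np.eye(4);T[:3,:3]=R.from_rotvec(o['tool_rot']).as_matrix();T[:3,3]=o['tool_pos'];return T
def steps(target,n,start=None):
    """constant body step which, repeated n times, takes start to target"""
    D=np.linalg.inv(cur() if start is None else start)@target
    E=expm(np.real(logm(D))/n); print(n,"x",(E[:3,3]*1000).round(1).tolist(),R.from_matrix(E[:3,:3]).as_rotvec().round(4).tolist())
def pose(p,z,y):
    z=np.array(z,float);z/=np.linalg.norm(z);y=np.array(y,float);y-=z*(y@z);y/=np.linalg.norm(y)
    T=np.eye(4);T[:3,:3]=np.c_[np.cross(y,z),y,z];T[:3,3]=p;return T
E
python3 - <<'E'
from h import *
t=cv2.imread("pics/top0.png")
foot=plane("top",[(207.1,223.9)],.035)[0];dial=plane("top",[(269.2,249.4)],.028)[0];amb=plane("top",[(237,236)],.05)[0]
print(foot,dial,np.linalg.norm((dial-foot)[:2]),amb)
# side: amber band midpoint & foot silhouettes
print(plane("side",[(330+(636-485)/4.87,215+(105)/4.857)],.045))
# orange mask centroids
for n in("top","side"):
    im=cv2.imread(f"pics/{n}0.png");h=cv2.cvtColor(im,cv2.COLOR_BGR2HSV);k=np.zeros(h.shape[:2],bool)
    if n=="top":k[210:260,200:275]=1
    else:k[225:275,345:378]=1
    m=k&(h[...,0]<18)&(h[...,1]>95);ys,xs=np.nonzero(m);print(n,m.sum(),xs.mean(),ys.mean(),plane(n,[(xs.mean(),ys.mean())],.045))
    # whole silhouette: differs from bg
    bg=np.median(im[262:290,200:330].reshape(-1,3) if n=="top" else im[270:290,330:350].reshape(-1,3),axis=0)
    m=(k&(np.abs(im.astype(int)-bg).sum(2)>45)).astype(np.uint8);c=max(cv2.findContours(m,0,2)[0],key=cv2.contourArea);print(cv2.minAreaRect(c),cv2.contourArea(c))
    if n=="top":
        P=plane(n,c.reshape(-1,2),.027)[:,:2].astype(np.float32);r=cv2.minAreaRect(P*1000);print("world",r,cv2.boxPoints(r).round(0).tolist())
E
```

```text
[0.47693204 0.30684201 0.035     ] [0.42589302 0.17390479 0.028     ] 0.14239833603245444 [0.45105272 0.24039328 0.05      ]
[[0.45203855 0.24369601 0.045     ]]
top 227 235.5022026431718 235.3920704845815 [[0.45272499 0.24425927 0.045     ]]
((237.0172119140625, 236.70689392089844), (72.97826385498047, 27.29721450805664), 21.801410675048828) 1376.5
world ((451.8220520019531, 243.56094360351562), (156.5547332763672, 57.73713684082031), 69.47950744628906) [[397.0, 180.0], [451.0, 160.0], [506.0, 307.0], [452.0, 327.0]]
side 143 361.0769230769231 240.56643356643357 [[0.45682322 0.25745322 0.045     ]]
((361.0, 248.5), (47.0, 22.0), 90.0) 859.5
```

```bash
cat >> h.py <<'E'
a=np.array([-.355,-.935,0]);a/=np.linalg.norm(a);ym=np.array([-a[1],a[0],0])
G=np.array([.4517,.241,.028]);th=np.radians(20);dz=np.array([0,0,-1])
zt=dz*np.cos(th)-a*np.sin(th)
Tg=pose(G+.019*zt,zt,ym)
E
python3 - <<'E'
from h import *
Ta=Tg.copy();Ta[:3,3]-=.10*zt
print(Ta);steps(Ta,16)
E
```

```text
[[ 3.33549189e-01  9.34883147e-01  1.21401977e-01  4.41866440e-01]
 [ 8.78502794e-01 -3.54955633e-01  3.19748868e-01  2.15100342e-01]
 [ 3.42020143e-01 -1.30408548e-17 -9.39692621e-01  1.04115102e-01]
 [ 0.00000000e+00  0.00000000e+00  0.00000000e+00  1.00000000e+00]]
16 x [-28.6, 0.7, 1.3] [-0.0167, 0.0175, 0.094]
```

```bash
python3 -m pendant '[[[-28.6,0.7,1.3],[-0.0167,0.0175,0.094],1],[[-28.6,0.7,1.3],[-0.0167,0.0175,0.094],1],[[-28.6,0.7,1.3],[-0.0167,0.0175,0.094],1],[[-28.6,0.7,1.3],[-0.0167,0.0175,0.094],1],[[-28.6,0.7,1.3],[-0.0167,0.0175,0.094],1],[[-28.6,0.7,1.3],[-0.0167,0.0175,0.094],1],[[-28.6,0.7,1.3],[-0.0167,0.0175,0.094],1],[[-28.6,0.7,1.3],[-0.0167,0.0175,0.094],1]]' 40
python3 -m pendant '[[[-28.6,0.7,1.3],[-0.0167,0.0175,0.094],1],[[-28.6,0.7,1.3],[-0.0167,0.0175,0.094],1],[[-28.6,0.7,1.3],[-0.0167,0.0175,0.094],1],[[-28.6,0.7,1.3],[-0.0167,0.0175,0.094],1],[[-28.6,0.7,1.3],[-0.0167,0.0175,0.094],1],[[-28.6,0.7,1.3],[-0.0167,0.0175,0.094],1],[[-28.6,0.7,1.3],[-0.0167,0.0175,0.094],1],[[-28.6,0.7,1.3],[-0.0167,0.0175,0.094],1],[[0,0,0],[0,0,0],1],[[0,0,0],[0,0,0],1]]'
python3 - <<'E'
from h import *
print(get_obs()['q'].round(3)); steps(Tg,6)
Ta=Tg.copy();Ta[:3,3]-=.10*zt;steps(Ta,1)
E
```

```text
t: 0.77
tool_pos: [0.4198, 0.4261, 0.1715]
tool_rot: [-1.673, -2.52, -0.237]
contact_force: [-0.0, -0.5, 0.4]
opening: 0.0854
grip_force: 0.0
t: 1.6
tool_pos: [0.4407, 0.2141, 0.1028]
tool_rot: [-2.399, -1.651, -0.423]
contact_force: [-0.1, 0.8, 0.8]
opening: 0.0856
grip_force: 0.0
[ 0.097 -0.379  2.19   0.338  1.19   0.359]
6 x [0.3, 0.1, 16.5] [-0.0001, -0.0002, -0.0005]
1 x [1.7, 0.7, -0.8] [-0.0005, -0.0011, -0.0028]
```

```bash
python3 -m pendant '[[[0.3,0.1,16.5],[0,0,0],1],[[0.3,0.1,16.5],[0,0,0],1],[[0.3,0.1,16.5],[0,0,0],1],[[0.3,0.1,16.5],[0,0,0],1],[[0.3,0.1,16.5],[0,0,0],1],[[0.3,0.1,16.5],[0,0,0],1],[[0,0,0],[0,0,0],0],[[0,0,0],[0,0,0],0],[[0,0,0],[0,0,0],0],[[0,0,0],[0,0,0],0],[[0,0,0],[0,0,0],0],[[0,0,0],[0,0,0],0]]' 60
python3 -c "
from h import *
im=optics.get_image('top');cv2.imwrite('pics/g.png',cv2.resize(im[170:290,150:310,::-1],None,fx=4,fy=4,interpolation=2))"
```

```text
t: 2.6
tool_pos: [0.4587, 0.2503, 0.0191]
tool_rot: [-2.394, -1.654, -0.435]
contact_force: [-16.6, -7.2, 40.7]
opening: 0.0202
grip_force: 61.4
```

View pics/g.png

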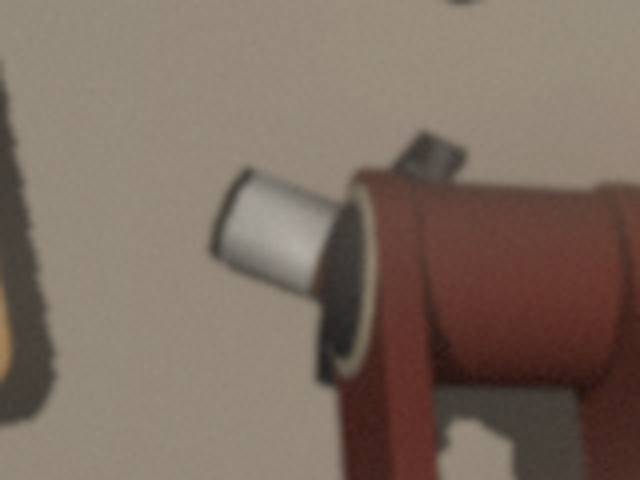

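The top view shows the foot still at about (207,224), unmoved, but an opening of 20 mm can't be a grip on a 50 mm prism. I'll check from the side.

```bash
python3 -c "
from h import *
im=optics.get_image('side');cv2.imwrite('pics/g2.png',cv2.resize(im[150:300,290:450,::-1],None,fx=4,fy=4,interpolation=2))
o=get_obs();print(o['opening'],o['grip_force'],o['contact_force'],o['tool_pos'])
print(proj('side',[o['tool_pos']]),proj('side',[G,Tg[:3,3]]))"
```

```text
0.010146855624401829 28.345431019552052 [-4.23033383 -6.47102132 41.43458214] [0.46126486 0.25107054 0.02187388]
[[357.97222675 246.52621658]] [[360.41424324 241.26337699]
 [360.00884595 248.55274267]]
```

View pics/g2.png

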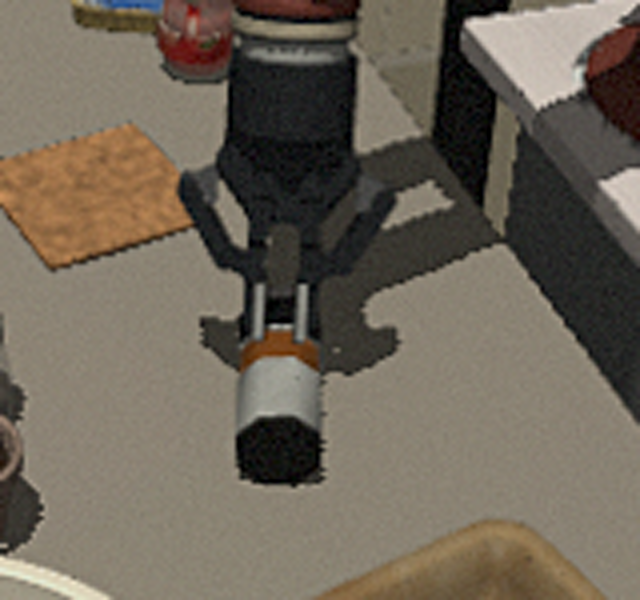

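```bash
python3 -m pendant '[[[0,0,-10],[0,0,0],0.6],[[0,0,-20],[0,0,0],1],[[0,0,-25],[0,0,0],1],[[0,0,-25],[0,0,0],1],[[0,0,0],[0,0,0],1],[[0,0,0],[0,0,0],1],[[0,0,0],[0,0,0],1]]'; python3 - <<'E'
from h import *
print(proj('side',[[.2504,.5719,.1974]]),proj('top',[[.2504,.5719,.1974]]))
o=get_obs();print(o['q'].round(3));im=optics.get_image('side')
T=cur();print(proj('side',[T[:3,3],T[:3,3]-.03*T[:3,2]]))
b=cv2.resize(im[170:280,310:410,::-1],None,fx=5,fy=5,interpolation=2)
s=cv2.imread('pics/side0.png')[180:290,510:600];s=cv2.resize(s,None,fx=3,fy=5*.6);cc=np.zeros((550,270,3),np.uint8);cc[:s.shape[0]]=s
cv2.imwrite('pics/g3.png',np.hstack([b,cc]))
E
```

```text
t: 3.28
tool_pos: [0.4454, 0.2226, 0.0873]
tool_rot: [-2.398, -1.654, -0.427]
contact_force: [0.0, 0.8, -0.7]
opening: 0.0853
grip_force: 0.0
[[529.7267146  263.64556914]] [[ 23.27060446 342.80535317]]
[ 0.116 -0.339  2.188  0.341  1.146  0.361]
[[361.72685003 217.3322054 ]
 [362.37154286 205.28146781]]
```

View pics/g3.png

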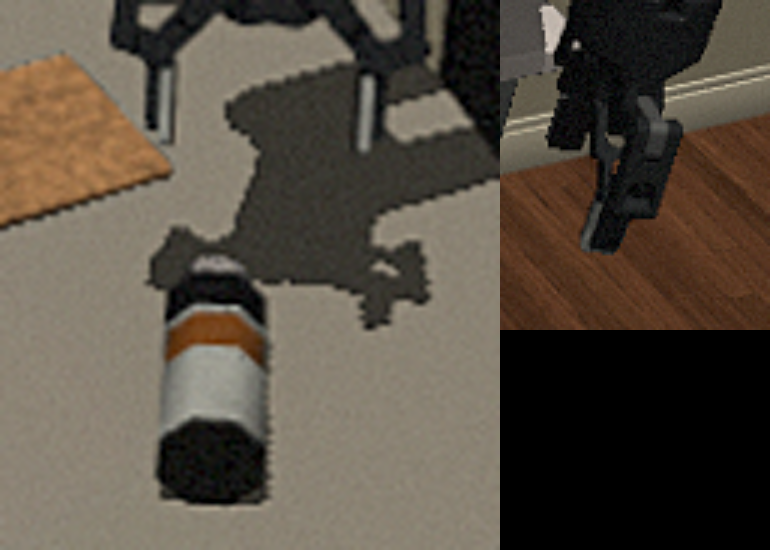

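The open finger tips appear at about (342,199) and (383,200), midpoint (362,199). The reported TCP projects to (362,217), so the tips really sit about 44 mm behind the reported TCP: 13 mm from being open plus about 30 mm of bias. That explains the slipped grasp. I'll descend about 28 mm further and watch the force.

```bash
python3 - <<'E'
from h import *
T=Tg.copy();T[:3,3]+=.028*zt;steps(T,7)
E
```

```text
7 x [-0.2, -0.0, 15.5] [-0.0, -0.0002, -0.0]
```

```bash
python3 -m pendant '[[[-0.2,0,15.5],[0,0,0],1],[[-0.2,0,15.5],[0,0,0],1],[[-0.2,0,15.5],[0,0,0],1],[[-0.2,0,15.5],[0,0,0],1],[[-0.2,0,15.5],[0,0,0],1]]'
python3 -m pendant '[[[0,0,15],[0,0,0],1],[[0,0,9],[0,0,0],1],[[0,0,5],[0,0,0],1],[[0,0,0],[0,0,0],1]]'
```

```text
t: 3.75
tool_pos: [0.4532, 0.247, 0.0116]
tool_rot: [-2.397, -1.653, -0.422]
contact_force: [0.9, 0.0, 0.7]
opening: 0.0857
grip_force: 0.0
t: 4.08
tool_pos: [0.4574, 0.256, -0.0148]
tool_rot: [-2.397, -1.654, -0.422]
contact_force: [1.7, -1.5, 1.1]
opening: 0.0857
grip_force: 1.0
```

```bash
python3 -m pendant '[[[0,0,0],[0,0,0],0.7],[[0,0,0],[0,0,0],0.5],[[0,0,0],[0,0,0],0.4],[[0,0,0],[0,0,0],0.3],[[0,0,0],[0,0,0],0.3],[[0,0,0],[0,0,0],0.3],[[0,0,0],[0,0,0],0.3]]' 60
```

```text
t: 4.67
tool_pos: [0.4603, 0.256, -0.0116]
tool_rot: [-2.399, -1.654, -0.432]
contact_force: [3.5, -2.6, 5.3]
opening: 0.0486
grip_force: 63.2
```

```bash
cat >> h.py <<'E'
Tgr=pose([.4603,.256,-.0116],[0,0,1],[1,0,0]);Tgr[:3,:3]=R.from_rotvec([-2.399,-1.654,-.432]).as_matrix()
Mw=np.eye(4);Mw[:3,:3]=np.c_[np.cross(ym,a),ym,a];Mw[:3,3]=[.4765,.3065,.025]
X=np.linalg.inv(Tgr)@Mw   # mill in tool
E
python3 - <<'E'
from h import *
print(X.round(3))
T1=pose([.44,.20,.22],[0,0,-1],ym); steps(T1,9)
T2=pose([.46,.0,.28],[0,0,-1],[np.cos(-1.9),np.sin(-1.9),0]);steps(T2,14,T1)
T3=pose([.48,-.03,.28],[0,0,-1],[-1,0,0]);steps(T3,11,T2)
E
```

```text
[[-0.346 -0.    -0.938  0.062]
 [-0.005  1.     0.002 -0.003]
 [ 0.938  0.005 -0.346 -0.016]
 [ 0.     0.     0.     1.   ]]
9 x [-1.5, 0.2, -26.7] [0.0006, -0.0392, -0.0]
14 x [-6.1, 14.6, -4.3] [0.0, 0.0, 0.1098]
11 x [3.5, 0.3, 0.0] [0.0, 0.0, 0.1129]
```

```bash
python3 -m pendant '[[[-1.5,0.2,-26.7],[0,-0.039,0],0.3],[[-1.5,0.2,-26.7],[0,-0.039,0],0.3],[[-1.5,0.2,-26.7],[0,-0.039,0],0.3],[[-1.5,0.2,-26.7],[0,-0.039,0],0.3],[[-1.5,0.2,-26.7],[0,-0.039,0],0.3],[[-1.5,0.2,-26.7],[0,-0.039,0],0.3],[[-1.5,0.2,-26.7],[0,-0.039,0],0.3],[[-1.5,0.2,-26.7],[0,-0.039,0],0.3],[[-1.5,0.2,-26.7],[0,-0.039,0],0.3]]'
python3 -m pendant '[[[-6.1,14.6,-4.3],[0,0,0.11],0.3],[[-6.1,14.6,-4.3],[0,0,0.11],0.3],[[-6.1,14.6,-4.3],[0,0,0.11],0.3],[[-6.1,14.6,-4.3],[0,0,0.11],0.3],[[-6.1,14.6,-4.3],[0,0,0.11],0.3],[[-6.1,14.6,-4.3],[0,0,0.11],0.3],[[-6.1,14.6,-4.3],[0,0,0.11],0.3]]'
python3 -m pendant '[[[-6.1,14.6,-4.3],[0,0,0.11],0.3],[[-6.1,14.6,-4.3],[0,0,0.11],0.3],[[-6.1,14.6,-4.3],[0,0,0.11],0.3],[[-6.1,14.6,-4.3],[0,0,0.11],0.3],[[-6.1,14.6,-4.3],[0,0,0.11],0.3],[[-6.1,14.6,-4.3],[0,0,0.11],0.3],[[-6.1,14.6,-4.3],[0,0,0.11],0.3]]'
python3 -m pendant '[[[3.5,0.3,0],[0,0,0.113],0.3],[[3.5,0.3,0],[0,0,0.113],0.3],[[3.5,0.3,0],[0,0,0.113],0.3],[[3.5,0.3,0],[0,0,0.113],0.3],[[3.5,0.3,0],[0,0,0.113],0.3],[[3.5,0.3,0],[0,0,0.113],0.3],[[3.5,0.3,0],[0,0,0.113],0.3],[[3.5,0.3,0],[0,0,0.113],0.3],[[3.5,0.3,0],[0,0,0.113],0.3],[[3.5,0.3,0],[0,0,0.113],0.3],[[3.5,0.3,0],[0,0,0.113],0.3],[[0,0,0],[0,0,0],0.3]]'
python3 - <<'E'
from h import *
o=get_obs();print(o['q'].round(3),cur().round(3))
# target: mill upright over mat, 60 mm above, tool pointing about +y
def up(p,yaw):
    M=np.eye(4);M[:3,3]=p;M[:3,:3]=R.from_euler('z',yaw).as_matrix();return M@np.linalg.inv(X)
for yaw in np.arange(0,6.3,np.pi/12):
    T=up([.505,.002,.07],yaw)
    if T[1,2]>.90: print(yaw,T.round(3).tolist())
E
```

```text
t: 5.42
tool_pos: [0.4359, 0.1991, 0.2171]
tool_rot: [-2.585, -1.783, 0.011]
contact_force: [0.1, -0.0, -5.5]
opening: 0.0485
grip_force: 65.9
t: 6.0
tool_pos: [0.4866, 0.1036, 0.2457]
tool_rot: [-3.067, -0.674, 0.01]
contact_force: [-0.7, -0.4, -4.9]
opening: 0.0483
grip_force: 65.9
t: 6.58
tool_pos: [0.4556, 0.0003, 0.2758]
tool_rot: [-3.097, 0.528, 0.01]
contact_force: [-0.6, 0.4, -4.7]
opening: 0.0486
grip_force: 65.9
t: 7.58
tool_pos: [0.4761, -0.0295, 0.2758]
tool_rot: [2.212, -2.226, -0.008]
contact_force: [-0.3, 0.2, -4.4]
opening: 0.0485
grip_force: 65.9
[-0.218 -0.34   1.839  0.     1.648  2.93 ] [[-0.006 -1.    -0.006  0.476]
 [-1.     0.006  0.001 -0.029]
 [-0.001  0.006 -1.     0.276]
 [ 0.     0.     0.     1.   ]]
1.308996938995747 [[-0.089, -0.967, 0.238, 0.512], [-0.334, 0.254, 0.908, 0.038], [-0.938, 0.002, -0.346, 0.123], [0.0, 0.0, 0.0, 1.0]]
1.5707963267948966 [[0.0, -1.0, -0.005, 0.502], [-0.346, -0.005, 0.938, 0.039], [-0.938, 0.002, -0.346, 0.123], [0.0, 0.0, 0.0, 1.0]]
1.832595714594046 [[0.09, -0.965, -0.248, 0.493], [-0.334, -0.263, 0.905, 0.037], [-0.938, 0.002, -0.346, 0.123], [0.0, 0.0, 0.0, 1.0]]
```

```bash
cat >> h.py <<'E'
def up(p,yaw):
    M=np.eye(4);M[:3,3]=p;M[:3,:3]=R.from_euler('z',yaw).as_matrix();return M@np.linalg.inv(X)
E
python3 -c "
from h import *
steps(up([.505,.002,.12],np.pi/2),12)"
```

```text
12 x [-0.3, -2.2, 10.9] [-0.0003, -0.1013, -0.001]
```

```bash
python3 -m pendant '[[[-0.3,-2.2,10.9],[0,-0.101,-0.001],0.3],[[-0.3,-2.2,10.9],[0,-0.101,-0.001],0.3],[[-0.3,-2.2,10.9],[0,-0.101,-0.001],0.3],[[-0.3,-2.2,10.9],[0,-0.101,-0.001],0.3],[[-0.3,-2.2,10.9],[0,-0.101,-0.001],0.3],[[-0.3,-2.2,10.9],[0,-0.101,-0.001],0.3],[[-0.3,-2.2,10.9],[0,-0.101,-0.001],0.3],[[-0.3,-2.2,10.9],[0,-0.101,-0.001],0.3],[[-0.3,-2.2,10.9],[0,-0.101,-0.001],0.3],[[-0.3,-2.2,10.9],[0,-0.101,-0.001],0.3],[[-0.3,-2.2,10.9],[0,-0.101,-0.001],0.3],[[-0.3,-2.2,10.9],[0,-0.101,-0.001],0.3]]'
python3 -m pendant '[[[0,0,0],[0,0,0],0.3],[[0,0,0],[0,0,0],0.3]]'
python3 - <<'E'
from h import *
print(get_obs()['q'].round(3));M=cur()@X;print(M.round(3));steps(up([.505,.002,.12],np.pi/2),1)
A=[]
for n in('side','top'):
    im=np.ascontiguousarray(optics.get_image(n)[:,:,::-1]);P=proj(n,[(M@[0,0,z,1])[:3] for z in(0,.066,.138)]);print(n,P.round(1).tolist())
    c=P[1].astype(int);x0,y0=c[0]-50,c[1]-60;A.append(cv2.resize(im[y0:y0+120,x0:x0+100],None,fx=4,fy=4,interpolation=2));print(x0,y0)
cv2.imwrite('pics/h1.png',np.hstack(A))
E
```

```text
t: 8.58
tool_pos: [0.5039, 0.0382, 0.1747]
tool_rot: [-1.473, 1.458, 1.016]
contact_force: [0.2, 0.8, -5.4]
opening: 0.0488
grip_force: 66.3
t: 8.75
tool_pos: [0.5029, 0.0387, 0.1737]
tool_rot: [-1.474, 1.463, 1.019]
contact_force: [-0.2, -0.6, -3.9]
opening: 0.0484
grip_force: 66.3
[-0.598  0.164  1.905  0.941  1.874  2.429]
[[-0.001 -1.    -0.004  0.506]
 [ 1.    -0.001  0.005  0.002]
 [-0.005 -0.004  1.     0.121]
 [ 0.     0.     0.     1.   ]]
1 x [0.7, 0.7, 0.1] [-0.0002, -0.0053, 0.0044]
side [[312.6, 162.4], [312.4, 140.7], [312.2, 115.6]]
262 80
top [[354.9, 207.1], [358.7, 201.8], [363.5, 194.9]]
308 141
```

View pics/h1.png

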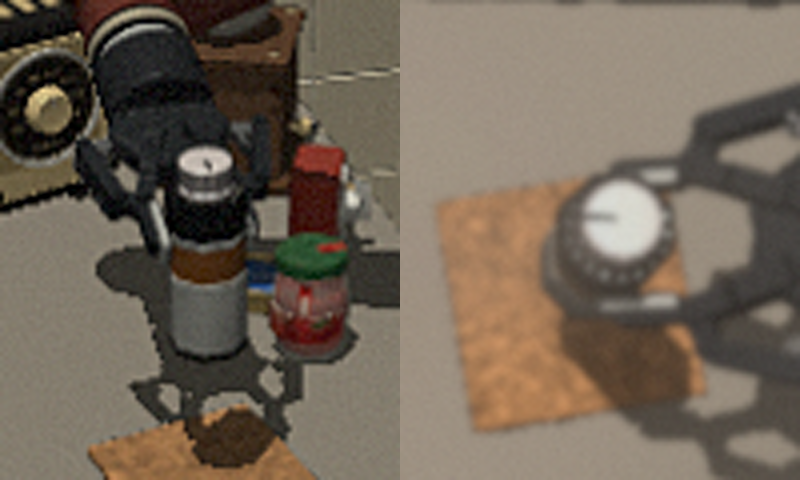

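Side view: the dial centre is at about (313,120) and the mill is upright. Top view: the dial is at (363.5,195.5), against a prediction of (363.5,194.9), so the hold model is good. Now lowering.

```bash
python3 -c "
from h import *
steps(up([.505,.0015,.014],np.pi/2),8)
print(cur()[:3,:3].T@[0,0,-1])"
```

```text
8 x [12.9, 0.4, 4.8] [-0.0003, -0.001, 0.0013]
[0.93532745 0.00900938 0.35366849]
```

```bash
python3 -m pendant '[[[12.9,0.4,4.8],[0,-0.001,0.001],0.3],[[12.9,0.4,4.8],[0,-0.001,0.001],0.3],[[12.9,0.4,4.8],[0,-0.001,0.001],0.3],[[12.9,0.4,4.8],[0,-0.001,0.001],0.3],[[12.9,0.4,4.8],[0,-0.001,0.001],0.3],[[12.9,0.4,4.8],[0,-0.001,0.001],0.3],[[12.9,0.4,4.8],[0,-0.001,0.001],0.3],[[12.9,0.4,4.8],[0,-0.001,0.001],0.3],[[0,0,0],[0,0,0],0.3],[[0,0,0],[0,0,0],0.3]]'
python3 -m pendant '[[[1.9,0,0.7],[0,0,0],0.3],[[0,0,0],[0,0,0],0.3]]'
python3 -m pendant '[[[1.9,0,0.7],[0,0,0],0.3],[[0,0,0],[0,0,0],0.3]]'
```

```text
t: 9.68
tool_pos: [0.5005, 0.0385, 0.069]
tool_rot: [-1.461, 1.453, 1.033]
contact_force: [-7.5, -1.1, 12.2]
opening: 0.0486
grip_force: 66.8
t: 9.85
tool_pos: [0.5005, 0.0386, 0.069]
tool_rot: [-1.461, 1.45, 1.035]
contact_force: [-9.6, -1.7, 21.3]
opening: 0.0481
grip_force: 67.2
t: 10.02
tool_pos: [0.5004, 0.0386, 0.0692]
tool_rot: [-1.459, 1.446, 1.037]
contact_force: [-12.3, -2.0, 28.5]
opening: 0.0486
grip_force: 67.5
```

```bash
python3 -m pendant '[[[-3.4,0,-1.3],[0,0,0],0.3],[[0,0,0],[0,0,0],0.3],[[0,0,0],[0,0,0],0.3]]'
python3 -c "
from h import *
M=cur()@X;print(M.round(4));steps(up(M[:3,3],np.pi/2),1);print(get_obs()['wrist_torque'])"
```

```text
t: 10.27
tool_pos: [0.5005, 0.0385, 0.0689]
tool_rot: [-1.462, 1.454, 1.032]
contact_force: [-7.1, -0.2, 12.2]
opening: 0.0484
grip_force: 67.0
[[-1.900e-03 -1.000e+00 -6.000e-04  5.034e-01]
 [ 9.999e-01 -1.900e-03 -1.050e-02  2.500e-03]
 [ 1.050e-02 -6.000e-04  9.999e-01  1.560e-02]
 [ 0.000e+00  0.000e+00  0.000e+00  1.000e+00]]
1 x [0.2, -0.1, 0.7] [0.0015, 0.0105, 0.0013]
[1.13885896 0.92708681 1.07184189]
```

```bash
python3 -m pendant '[[[-0.9,0,-0.3],[0,0,0],0.3],[[0,0,0],[0,0,0],0.5],[[0,0,0],[0,0,0],0.6],[[0,0,0],[0,0,0],0.65],[[0,0,0],[0,0,0],0.8],[[0,0,0],[0,0,0],1],[[0,0,0],[0,0,0],1],[[0,0,0],[0,0,0],1]]' 20
python3 - <<'E'
from h import *
im=optics.get_image('side');print(cur().round(3))
A=[cv2.resize(im[130:230,260:360,::-1],None,fx=4,fy=4,interpolation=2)]
im=optics.get_image('top');A.append(cv2.resize(im[160:260,300:400,::-1],None,fx=4,fy=4,interpolation=2))
cv2.imwrite('pics/p1.png',np.hstack(A))
E
```

```text
t: 10.93
tool_pos: [0.5016, 0.0381, 0.0666]
tool_rot: [-1.464, 1.462, 1.024]
contact_force: [-0.4, -0.2, -0.2]
opening: 0.0853
grip_force: 0.0
[[ 0.    -1.    -0.002  0.502]
 [-0.344 -0.002  0.939  0.038]
 [-0.939  0.    -0.344  0.067]
 [ 0.     0.     0.     1.   ]]
```

View pics/p1.png

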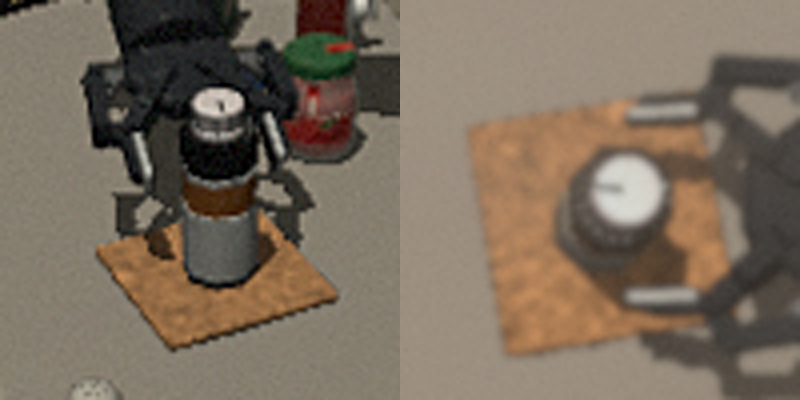

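Side view: the mill stands upright on the mat at about (315,185). Top view: the dial centre is at about (358,207) and the pointer points left (+y). Now I'll retract and plan the dial approach.

```bash
python3 - <<'E'
from h import *
im=cv2.imread('pics/p1.png')[:,400:]
m=((im.min(2)>150)&(cv2.cvtColor(im,cv2.COLOR_BGR2HSV)[...,1]<40)).astype(np.uint8);k=np.zeros_like(m);k[140:235,185:275]=1
c=max(cv2.findContours(m*k,0,2)[0],key=cv2.contourArea);(x,y),r=cv2.minEnclosingCircle(c);u,v=300+(x+.5)/4-.5,160+(y+.5)/4-.5
D=plane('top',[(u,v)],.146)[0];print(x,y,r,D)
T0=cur();Tr=T0.copy();Tr[:3,3]-=.06*T0[:3,2];steps(Tr,4)
Tl=pose(Tr[:3,3]+[0,0,.12],Tr[:3,2],Tr[:3,1]);steps(Tl,5,Tr)
Td=pose([D[0],D[1],.22],[0,0,-1],[-1,-.0,0]);steps(Td,12,Tl)
np.save('/tmp/D.npy',D)
E
```

```text
227.2307891845703 189.49693298339844 34.06741714477539 [0.50233435 0.00173803 0.146     ]
4 x [-0.0, 0.0, -15.0] [-0.0, -0.0, 0.0]
5 x [-22.5, 0.0, -8.2] [0.0, -0.0, 0.0]
12 x [-2.1, -0.0, 0.2] [0.0001, 0.1017, 0.0001]
```

```bash
python3 -m pendant '[[[0,0,-15],[0,0,0],1],[[0,0,-15],[0,0,0],1],[[0,0,-15],[0,0,0],1],[[0,0,-15],[0,0,0],1],[[-22.5,0,-8.2],[0,0,0],1],[[-22.5,0,-8.2],[0,0,0],1],[[-22.5,0,-8.2],[0,0,0],1],[[-22.5,0,-8.2],[0,0,0],1],[[-22.5,0,-8.2],[0,0,0],1]]'
python3 -m pendant '[[[-2.1,0,0.2],[0,0.102,0],1],[[-2.1,0,0.2],[0,0.102,0],1],[[-2.1,0,0.2],[0,0.102,0],1],[[-2.1,0,0.2],[0,0.102,0],1],[[-2.1,0,0.2],[0,0.102,0],1],[[-2.1,0,0.2],[0,0.102,0],1],[[-2.1,0,0.2],[0,0.102,0],1],[[-2.1,0,0.2],[0,0.102,0],1],[[-2.1,0,0.2],[0,0.102,0],1],[[-2.1,0,0.2],[0,0.102,0],1],[[-2.1,0,0.2],[0,0.102,0],1],[[-2.1,0,0.2],[0,0.102,0],1]]'
python3 -m pendant '[[[0,0,0],[0,0,-0.12],1],[[0,0,0],[0,0,-0.12],1],[[0,0,0],[0,0,-0.12],1],[[0,0,0],[0,0,-0.12],1],[[0,0,0],[0,0,-0.12],1],[[0,0,0],[0,0,-0.12],1],[[0,0,0],[0,0,-0.12],1],[[0,0,0],[0,0,-0.12],1],[[0,0,0],[0,0,-0.12],1],[[0,0,0],[0,0,-0.12],1],[[0,0,0],[0,0,-0.12],1],[[0,0,0],[0,0,-0.12],1]]'
python3 -m pendant '[[[0,0,0],[0,0,-0.12],1],[[0,0,0],[0,0,-0.12],1],[[0,0,0],[0,0,-0.12],1],[[0,0,0],[0,0,-0.12],1],[[0,0,0],[0,0,-0.12],1],[[0,0,0],[0,0,-0.12],1],[[0,0,0],[0,0,-0.12],1],[[0,0,0],[0,0,-0.12],1],[[0,0,0],[0,0,-0.12],1],[[0,0,0],[0,0,-0.12],1],[[0,0,0],[0,0,-0.12],1],[[0,0,0],[0,0,-0.12],1]]'
python3 - <<'E'
from h import *
D=np.load('/tmp/D.npy');o=get_obs();print(o['q'].round(3));T=cur();print(T.round(4))
steps(pose([D[0],D[1],.16],[0,0,-1],T[:3,1]),4)
im=optics.get_image('side');print(proj('side',[T[:3,3]]));cv2.imwrite('pics/d1.png',cv2.resize(im[70:210,240:390,::-1],None,fx=4,fy=4,interpolation=2))
E
```

```text
t: 11.78
tool_pos: [0.5019, -0.0197, 0.2089]
tool_rot: [-1.464, 1.463, 1.022]
contact_force: [-0.1, -0.0, 0.3]
opening: 0.0854
grip_force: 0.0
t: 12.78
tool_pos: [0.5026, 0.0006, 0.2223]
tool_rot: [2.218, -2.219, 0.014]
contact_force: [-0.2, -0.1, -0.5]
opening: 0.0856
grip_force: 0.0
t: 13.78
tool_pos: [0.5019, 0.0008, 0.2208]
tool_rot: [3.131, -0.196, -0.0]
contact_force: [-0.5, 0.4, 0.5]
opening: 0.0852
grip_force: 0.0
t: 14.78
tool_pos: [0.502, 0.0008, 0.2208]
tool_rot: [2.484, 1.918, -0.005]
contact_force: [-0.4, -0.4, 0.5]
opening: 0.0856
grip_force: 0.0
[-0.144 -0.26   1.866 -0.004  1.535  0.112]
[[ 2.530e-01  9.675e-01 -3.000e-04  5.020e-01]
 [ 9.674e-01 -2.530e-01 -4.400e-03  8.000e-04]
 [-4.300e-03  8.000e-04 -1.000e+00  2.208e-01]
 [ 0.000e+00  0.000e+00  0.000e+00  1.000e+00]]
4 x [0.3, 0.0, 15.2] [0.0002, 0.0011, -0.0]
[[313.51703631 128.63185601]]
```

View pics/d1.png

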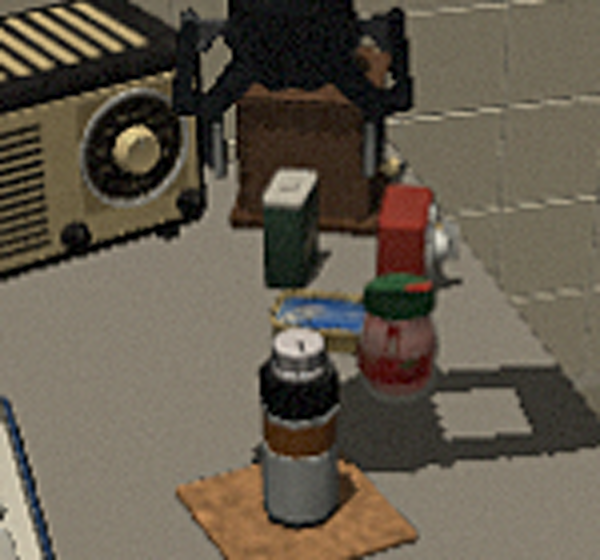

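Tips are at about (294,114) and (332,114), so the same 44 mm offset holds. The dial is at (314,156), directly below. I'll descend to a reported z of 0.092.

```bash
python3 -m pendant '[[[0.3,0,15],[0,0.001,0],1],[[0.3,0,15],[0,0.001,0],1],[[0.3,0,15],[0,0.001,0],1],[[0.3,0,15],[0,0.001,0],1],[[0,0,15],[0,0,0],1],[[0,0,15],[0,0,0],1],[[0,0,15],[0,0,0],1],[[0,0,12],[0,0,0],1],[[0,0,10.5],[0,0,0],1],[[0,0,0],[0,0,0],1]]' 30
python3 -m pendant '[[[0,0,0],[0,0,0],0.6],[[0,0,0],[0,0,0],0.45],[[0,0,0],[0,0,0],0.35],[[0,0,0],[0,0,0],0.2],[[0,0,0],[0,0,0],0.2],[[0,0,0],[0,0,0],0.2]]'
python3 - <<'E'
from h import *
T=cur();print(T.round(4),get_obs()['wrist_torque'],get_obs()['q'].round(3))
im=optics.get_image('side');cv2.imwrite('pics/d2.png',cv2.resize(im[110:210,260:370,::-1],None,fx=5,fy=5,interpolation=2))
E
```

```text
t: 15.67
tool_pos: [0.5005, 0.0027, 0.09]
tool_rot: [-2.49, -1.911, 0.004]
contact_force: [-0.8, 0.5, -0.2]
opening: 0.0854
grip_force: 0.0
t: 16.17
tool_pos: [0.5026, 0.003, 0.0935]
tool_rot: [2.489, 1.915, 0.002]
contact_force: [-2.5, 0.7, 4.3]
opening: 0.0344
grip_force: 29.9
[[ 2.566e-01  9.665e-01  1.700e-03  5.026e-01]
 [ 9.665e-01 -2.566e-01 -4.000e-04  3.000e-03]
 [ 1.000e-04  1.800e-03 -1.000e+00  9.350e-02]
 [ 0.000e+00  0.000e+00  0.000e+00  1.000e+00]] [9.55178201e-02 3.70328217e-01 1.91054108e-04] [-0.142 -0.156  1.995 -0.     1.302  0.117]
```

View pics/d2.png

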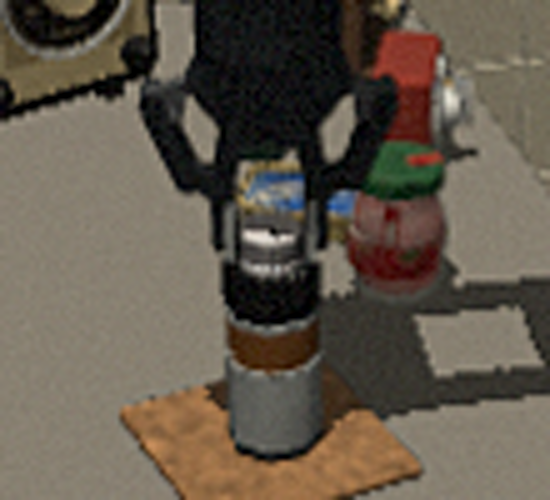

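The fingers are around the dial at about (270,245) in this crop, with the tips apparently on the black head. I'll reopen, rise 4 mm and regrip.

```bash
python3 -m pendant '[[[0,0,0],[0,0,0],0.6],[[0,0,0],[0,0,0],0.6],[[0,0,-4],[0,0,0],0.6],[[0,0,-3],[0,0,0],0.6],[[0,0,0],[0,0,0],0.6],[[0,0,0],[0,0,0],0.35],[[0,0,0],[0,0,0],0.2],[[0,0,0],[0,0,0],0.2],[[0,0,0],[0,0,0],0.2],[[0,0,0],[0,0,0],0.2]]' 35
python3 -m pendant '[[[0,0,0.5],[0,0,0],0.2],[[0,0,0],[0,0,0],0.2]]'
python3 -c "
from h import *
o=get_obs();print(o['wrist_torque'],R.from_rotvec(o['tool_rot']).as_euler('ZYX'))"
```

```text
t: 17.05
tool_pos: [0.5022, 0.003, 0.0997]
tool_rot: [2.49, 1.915, 0.001]
contact_force: [-2.1, 0.7, 4.2]
opening: 0.0347
grip_force: 34.9
t: 17.22
tool_pos: [0.5025, 0.0029, 0.0997]
tool_rot: [2.489, 1.915, 0.001]
contact_force: [-2.7, -0.1, 6.9]
opening: 0.0345
grip_force: 35.1
[ 0.13574194  0.54576642 -0.00335673] [1.31128325e+00 3.29078147e-06 3.14041075e+00]
```

```bash
cat > w.py <<'E'
from h import *
o=get_obs();print("yaw",R.from_rotvec(o['tool_rot']).as_euler('ZYX')[0].round(4),"Tz",o['wrist_torque'].round(3),"q6",o['q'][5].round(3),"F",o['contact_force'].round(1))
E
python3 -m pendant '[[[0,0,0],[0,0,0.1],0.2],[[0,0,0],[0,0,0.1],0.2]]' >/dev/null; python3 w.py
python3 -m pendant '[[[0,0,0],[0,0,0.1],0.2],[[0,0,0],[0,0,0.1],0.2]]'>/dev/null; python3 w.py
python3 -m pendant '[[[0,0,0],[0,0,0.1],0.2],[[0,0,0],[0,0,0.1],0.2]]'>/dev/null; python3 w.py
python3 -m pendant '[[[0,0,0],[0,0,0],0.2],[[0,0,0],[0,0,0],0.2]]'; python3 w.py
```

```text
yaw 1.1065 Tz [ 0.018  0.329 -0.012] q6 0.322 F [-1.6  1.   5.5]
yaw 0.9064 Tz [-0.012  0.32  -0.006] q6 0.522 F [-1.4 -0.4  5.1]
yaw 0.7064 Tz [-0.097  0.212 -0.05 ] q6 0.722 F [-0.9  0.3  5.1]
t: 17.88
tool_pos: [0.5028, 0.0027, 0.0997]
tool_rot: [2.944, 1.093, 0.002]
contact_force: [-1.0, -0.2, 4.4]
opening: 0.0344
grip_force: 35.1
yaw 0.7111 Tz [-0.108  0.202 -0.024] q6 0.717 F [-1.  -0.2  4.4]
```

```bash
for i in 1; do
python3 -m pendant '[[[0,0,0],[0,0,0.07],0.2],[[0,0,0],[0,0,0],0.2]]' >/dev/null; python3 w.py
python3 -m pendant '[[[0,0,0],[0,0,0.07],0.2],[[0,0,0],[0,0,0],0.2]]' >/dev/null; python3 w.py
python3 -m pendant '[[[0,0,0],[0,0,0.07],0.2],[[0,0,0],[0,0,0],0.2]]' >/dev/null; python3 w.py
python3 -m pendant '[[[0,0,0],[0,0,0.07],0.2],[[0,0,0],[0,0,0],0.2]]' >/dev/null; python3 w.py
done
```

```text
yaw 0.639 Tz [-0.046  0.209 -0.002] q6 0.79 F [-1.7 -0.2  5.1]
yaw 0.5692 Tz [-0.105  0.181 -0.025] q6 0.859 F [-1.6 -0.3  4.9]
yaw 0.5001 Tz [-0.042 -0.105  0.048] q6 0.928 F [ 0.4 -0.   3.9]
yaw 0.4316 Tz [-0.261 -0.351 -0.002] q6 0.997 F [ 2.7 -1.1  3.9]
```

I've used all my picture views, so from here I'll measure numerically. I'll compare the facet shading of the steel body with the pre-turn picture to see whether the mill itself has rotated.

```bash
cat > prof.py <<'E'
from h import *
import sys
def prof(g): return g[184:197,302:330].mean(0), g[165:172,302:330].mean(0)
im=optics.get_image('side').mean(2); np.save('/tmp/'+sys.argv[1],im)
ref=cv2.resize(cv2.imread('pics/d2.png'),(110,100),interpolation=cv2.INTER_AREA).mean(2);g=np.zeros((400,640));g[110:210,260:370]=ref
print('ref',prof(g)[0].round(0).astype(int).tolist());print('now',prof(im)[0].round(0).astype(int).tolist())
E
python3 prof.py a1.npy; python3 w.py
```

```text
ref [99, 92, 82, 68, 69, 86, 88, 90, 93, 96, 97, 94, 91, 92, 89, 90, 89, 83, 80, 72, 58, 52, 45, 45, 52, 60, 61, 66]
now [118, 122, 113, 82, 79, 84, 88, 92, 96, 95, 94, 93, 92, 91, 91, 88, 88, 89, 72, 68, 60, 54, 43, 46, 52, 52, 45, 46]
yaw 0.4336 Tz [-0.283 -0.331 -0.009] q6 0.995 F [ 1.5 -0.9  4.5]
```

```bash

python3 -m pendant '[[[0,0,0],[0,0,0.06],0.2],[[0,0,0],[0,0,0],0.2]]' >/dev/null; python3 w.py
python3 -m pendant '[[[0,0,0],[0,0,0.06],0.2],[[0,0,0],[0,0,0],0.2]]' >/dev/null; python3 w.py
python3 -m pendant '[[[0,0,0],[0,0,0.06],0.2],[[0,0,0],[0,0,0],0.2]]' >/dev/null; python3 w.py
python3 prof.py a2.npy
```

```text
yaw 0.3722 Tz [-0.354 -0.284  0.004] q6 1.056 F [ 2.3 -1.3  4.7]
yaw 0.3122 Tz [-0.339 -0.209  0.044] q6 1.116 F [ 0.8 -0.7  4.6]
yaw 0.2522 Tz [-0.313 -0.194 -0.004] q6 1.176 F [ 0.6 -0.9  5.8]
ref [99, 92, 82, 68, 69, 86, 88, 90, 93, 96, 97, 94, 91, 92, 89, 90, 89, 83, 80, 72, 58, 52, 45, 45, 52, 60, 61, 66]
now [117, 119, 116, 106, 71, 80, 86, 91, 98, 95, 94, 92, 91, 89, 90, 87, 89, 84, 74, 69, 64, 58, 43, 44, 45, 44, 46, 46]
```

Torque stays small after 1.06 rad (about 3 clicks). I'll read the starting click numerically from the earlier unoccluded top picture, using pointer angle against the dot ring.

```bash
python3 - <<'E'
from h import *
def read(gray,offx,offy,s,D):
    th=np.radians(np.arange(0,360,5))
    def samp(r,z):
        P=np.c_[D[0]+r*np.cos(th),D[1]+r*np.sin(th),np.full(len(th),z)]
        u=proj('top',P);m=((u-[offx,offy]+.5)*s-.5).astype(np.float32)
        return cv2.remap(gray,m[:,:1],m[:,1:],cv2.INTER_LINEAR).ravel()
    print('deg pointer(8,11,13) | ring 20,21,22,23')
    A=np.c_[np.degrees(th),*[samp(r,.146) for r in(.007,.010,.013)],*[samp(r,.124) for r in(.019,.020,.021,.022,.023)]]
    for r in A: print(r.astype(int).tolist())
im=cv2.imread('pics/p1.png')[:,400:].mean(2).astype(np.float32)
read(im,300,160,4,np.load('/tmp/D.npy'))
E
```

```text
deg pointer(8,11,13) | ring 20,21,22,23
[0, 207, 208, 199, 173, 149, 128, 108, 100]
[5, 206, 208, 201, 169, 145, 124, 104, 95]
[10, 206, 209, 203, 162, 137, 117, 98, 90]
[14, 207, 210, 203, 152, 128, 107, 91, 85]
[20, 208, 210, 202, 142, 121, 99, 88, 83]
[25, 208, 211, 202, 137, 113, 96, 85, 82]
[29, 208, 211, 203, 130, 109, 93, 85, 83]
[35, 208, 210, 204, 118, 103, 92, 87, 88]
[40, 207, 209, 204, 113, 96, 90, 89, 93]
[45, 205, 210, 204, 111, 97, 90, 89, 94]
[50, 202, 209, 204, 104, 91, 84, 84, 88]
[55, 197, 207, 203, 100, 88, 84, 86, 89]
[59, 190, 203, 204, 94, 89, 85, 84, 86]
[65, 181, 199, 202, 92, 89, 87, 86, 86]
[70, 173, 189, 195, 89, 85, 85, 84, 84]
[75, 165, 176, 180, 88, 86, 84, 83, 82]
[80, 159, 166, 163, 89, 88, 87, 86, 83]
[85, 156, 161, 157, 86, 84, 85, 86, 83]
[90, 158, 164, 166, 85, 82, 81, 82, 81]
[95, 163, 174, 177, 87, 84, 81, 80, 77]
[100, 171, 185, 188, 90, 89, 88, 86, 83]
[105, 180, 197, 196, 93, 94, 93, 92, 88]
[110, 190, 205, 202, 87, 86, 85, 84, 83]
[115, 197, 210, 205, 83, 85, 84, 82, 80]
[119, 201, 212, 205, 85, 87, 87, 85, 80]
[125, 205, 212, 206, 87, 90, 9
[... 1283 characters left out ...]
 128, 111, 101]
[285, 209, 208, 198, 174, 158, 142, 126, 112]
[290, 208, 206, 198, 173, 158, 137, 122, 105]
[295, 208, 205, 199, 174, 152, 131, 107, 92]
[300, 208, 206, 198, 176, 153, 129, 108, 88]
[305, 208, 208, 200, 178, 159, 134, 111, 95]
[310, 208, 209, 200, 182, 163, 139, 118, 98]
[315, 209, 208, 199, 183, 163, 143, 119, 99]
[320, 209, 207, 199, 183, 168, 141, 119, 101]
[325, 210, 207, 200, 185, 166, 143, 119, 102]
[330, 210, 207, 201, 185, 169, 146, 125, 103]
[335, 209, 206, 200, 186, 168, 148, 122, 105]
[340, 209, 207, 201, 183, 169, 146, 122, 102]
[345, 209, 207, 202, 181, 165, 142, 122, 103]
[350, 208, 207, 201, 177, 156, 136, 115, 101]
[355, 208, 207, 198, 175, 152, 131, 110, 100]
```

```bash
cat > read.py <<'E'
from h import *
def ring(gray,offx,offy,s,D,ztop,lo=.0205,hi=.0225):
    th=np.radians(np.arange(0,360,2.5))
    def samp(r,z):
        P=np.c_[D[0]+r*np.cos(th),D[1]+r*np.sin(th),np.full(len(th),z)]
        m=((proj('top',P)-[offx,offy]+.5)*s-.5).astype(np.float32)
        return cv2.remap(gray.astype(np.float32),m[:,:1],m[:,1:],cv2.INTER_LINEAR).ravel()
    p=np.mean([samp(r,ztop) for r in(.008,.010,.012)],0);print('pointer deg',np.degrees(th[p.argmin()]),p.min(),np.median(p))
    g=np.mean([samp(r,ztop-.022) for r in np.linspace(lo,hi,3)],0)
    h=g-cv2.blur(np.r_[g,g,g].reshape(1,-1),(8,1)).ravel()[144:288]
    pk=[(float(np.degrees(th[i])),round(float(h[i]),1)) for i in range(144) if h[i]>1 and h[i]>=h[i-1] and h[i]>=h[(i+1)%144]];print('peaks',pk)
E
python3 - <<'E'
from read import *
im=cv2.imread('pics/h1.png')[:,400:].mean(2)
D=plane('top',[(363.5,195.5)],.251)[0];print(D);ring(im,308,141,4,D,.251)
im=cv2.imread('pics/p1.png')[:,400:].mean(2);ring(im,300,160,4,np.load('/tmp/D.npy'),.146)
E
```

```text
[0.50584374 0.00154269 0.251     ]
pointer deg 85.0 153.56944 212.22812
peaks [(2.5, 1.5), (47.5, 1.5), (62.50000000000001, 3.8), (82.5, 4.9), (105.00000000000001, 4.0), (125.00000000000001, 5.6), (145.0, 7.5), (165.0, 12.0), (185.0, 9.0), (205.0, 8.9), (225.0, 5.2), (245.00000000000003, 6.3), (265.0, 13.6), (287.50000000000006, 14.1), (310.0, 3.0), (322.5, 2.3), (347.5, 2.4)]
pointer deg 85.0 160.27734 208.43707
peaks [(45.0, 1.8), (65.0, 1.5), (82.5, 1.9), (105.00000000000001, 5.8), (125.00000000000001, 3.9), (145.0, 4.9), (167.5, 4.9), (185.0, 5.3), (227.5, 4.5), (242.49999999999997, 2.4), (265.0, 6.2), (285.0, 10.4), (310.0, 2.5), (330.0, 1.8), (335.0, 1.4)]
```

The dots run from 45° (smallest) to 285° and the pointer was at 85°, so the start was click 2. After 1.06 rad cw the dial is at its stop, and the mill has followed by roughly 0.3 rad. Now 6 clicks anticlockwise, 2.094 + 0.04 = 2.134 rad.

```bash
python3 -m pendant '[[[0,0,0],[0,0,-0.11],0.2],[[0,0,0],[0,0,-0.11],0.2],[[0,0,0],[0,0,-0.11],0.2],[[0,0,0],[0,0,-0.11],0.2],[[0,0,0],[0,0,-0.11],0.2],[[0,0,0],[0,0,-0.11],0.2],[[0,0,0],[0,0,-0.11],0.2],[[0,0,0],[0,0,-0.11],0.2],[[0,0,0],[0,0,-0.11],0.2],[[0,0,0],[0,0,-0.11],0.2]]'; python3 w.py
python3 -m pendant '[[[0,0,0],[0,0,-0.11],0.2],[[0,0,0],[0,0,-0.11],0.2],[[0,0,0],[0,0,-0.11],0.2],[[0,0,0],[0,0,-0.11],0.2],[[0,0,0],[0,0,-0.11],0.2],[[0,0,0],[0,0,-0.11],0.2],[[0,0,0],[0,0,-0.11],0.2],[[0,0,0],[0,0,-0.11],0.2],[[0,0,0],[0,0,-0.11],0.2],[[0,0,0],[0,0,-0.044],0.2],[[0,0,0],[0,0,0],0.2]]'; python3 w.py
```

```text
t: 19.98
tool_pos: [0.5023, 0.0033, 0.0996]
tool_rot: [2.444, 1.974, 0.002]
contact_force: [-1.1, 0.5, 7.0]
opening: 0.0341
grip_force: 35.3
yaw 1.3592 Tz [ 0.142  0.157 -0.093] q6 0.069 F [-1.1  0.5  7. ]
t: 20.9
tool_pos: [0.5021, 0.0031, 0.0997]
tool_rot: [1.154, 2.922, 0.0]
contact_force: [-2.9, 0.1, 8.6]
opening: 0.0344
grip_force: 35.3
yaw 2.3894 Tz [0.091 0.391 0.043] q6 -0.961 F [-2.9  0.1  8.6]
```

```bash
python3 -m pendant '[[[0,0,0],[0,0,0],0.5],[[0,0,0],[0,0,0],0.7],[[0,0,0],[0,0,0],1],[[0,0,0],[0,0,0],1],[[0,0,0],[0,0,0],1],[[0,0,-10],[0,0,0],1],[[0,0,-25],[0,0,0],1],[[0,0,-30],[0,0,0],1],[[0,0,-30],[0,0,0],1],[[0,0,-30],[0,0,0],1],[[0,0,-30],[0,0,0],1],[[0,0,0],[0,0,0],1]]'
python3 -c "
from h import *
T=cur();T2=T.copy();T2[:3,3]+=[-.05,.25,.05];steps(T2,8)"
```

```text
t: 21.9
tool_pos: [0.5053, 0.0026, 0.2627]
tool_rot: [1.155, 2.907, 0.005]
contact_force: [0.9, -0.6, 0.3]
opening: 0.0856
grip_force: 0.0
8 x [25.9, 18.5, -6.4] [-0.0, -0.0, 0.0]
```

```bash
python3 -m pendant '[[[26,18.5,-6.4],[0,0,0],1],[[26,18.5,-6.4],[0,0,0],1],[[26,18.5,-6.4],[0,0,0],1],[[26,18.5,-6.4],[0,0,0],1],[[26,18.5,-6.4],[0,0,0],1],[[26,18.5,-6.4],[0,0,0],1],[[26,18.5,-6.4],[0,0,0],1],[[26,18.5,-6.4],[0,0,0],1],[[0,0,0],[0,0,0],1]]'
python3 - <<'E'
from read import *
im=optics.get_image('top');g=im.mean(2)
cv2.imwrite('pics/f.png',im[:,:,::-1])
hsv=cv2.cvtColor(im,cv2.COLOR_RGB2HSV);m=((im.min(2)>140)&(hsv[...,1]<40)).astype(np.uint8);k=np.zeros_like(m);k[190:225,340:378]=1
c=max(cv2.findContours(m*k,0,2)[0],key=cv2.contourArea);(x,y),r=cv2.minEnclosingCircle(c);print(x,y,r)
D=plane('top',[(x,y)],.146)[0];print(D);ring(g,0,0,1,D,.146)
# mat centre & bystander shifts vs start image
o=cv2.imread('pics/top0.png').astype(int).sum(2);n=im.astype(int).sum(2)
for nm,(u,v,w) in dict(pot=(216,136,22),shaker=(258,152,14),jar=(426,274,20)).items(): print(nm,np.abs(o-n)[v-w:v+w,u-w:u+w].mean())
E
```

```text
t: 22.65
tool_pos: [0.4512, 0.2577, 0.3067]
tool_rot: [1.151, 2.922, 0.005]
contact_force: [0.5, -0.3, -0.4]
opening: 0.0853
grip_force: 0.0
356.0766296386719 206.67518615722656 8.734331130981445
[0.50294773 0.00242076 0.146     ]
pointer deg 150.0 159.176 218.15527
peaks [(25.0, 1.2), (67.5, 2.3), (85.0, 3.5), (105.00000000000001, 2.4), (127.50000000000001, 3.1), (147.5, 8.3), (167.5, 4.1), (187.5, 3.8), (207.5, 1.5), (227.5, 2.7), (247.50000000000003, 4.8), (272.5, 4.7), (295.0, 2.6), (300.0, 3.9), (317.5, 1.8), (337.5, 1.6), (355.0, 1.0)]
pot 69.12861570247934
shaker 55.57015306122449
jar 54.56875
```

Pointer is at 150°, consistent with zero at about 27° (mill turned 18° cw) plus 120°. I'll confirm which dot is the zero by averaging frames, and check the bystanders properly (the lighting or exposure seems to have changed).

```bash
python3 - <<'E'
from read import *
I=np.mean([optics.get_image('top').astype(float) for _ in range(10)],0);np.save('/tmp/I.npy',I)
g=I.mean(2);D=np.array([.5029,.0024])
for lo,hi in((.0205,.0225),(.021,.023)): ring(g,0,0,1,D,.146,lo,hi)
S=np.mean([optics.get_image('side').astype(float) for _ in range(5)],0)
o=cv2.imread('pics/top0.png').astype(np.float32).mean(2)
for nm,(u,v,w) in dict(pot=(216,136,20),shaker=(258,152,12),jar=(426,274,18),tray=(350,90,40)).items():
    s=cv2.phaseCorrelate(o[v-w:v+w,u-w:u+w].copy(),g.astype(np.float32)[v-w:v+w,u-w:u+w].copy());print('top',nm,s)
so=cv2.imread('pics/side0.png').astype(np.float32).mean(2);sg=S.mean(2).astype(np.float32)
for nm,(u,v,w) in dict(pot=(280,268,18),shaker=(284,237,13),jar=(340,155,14)).items():
    print('side',nm,cv2.phaseCorrelate(so[v-w:v+w,u-w:u+w].copy(),sg[v-w:v+w,u-w:u+w].copy()))
# head/body silhouette: radial edge of the steel/head at z=.124, visible side (90..270 deg): dark-to-cork transitions
th=np.radians(np.arange(60,300,5))
for z in(.124,):
    out=[]
    for t in th:
        r=np.arange(.018,.034,.0005);P=np.c_[D[0]+r*np.cos(t),D[1]+r*np.sin(t),np.full(len(r),z)]
        u=proj('top',P).astype(np.float32);c=cv2.remap((I[...,0]-I[...,2]).astype(np.float32),u[:,:1],u[:,1:],cv2.INTER_LINEAR).ravel()
        d=np.gradient(cv2.blur(c.reshape(1,-1),(5,1)).ravel());out.append((int(np.degrees(t)+.5),round(r[d.argmax()]*1000,1)))
    print(out)
E
```

```text
pointer deg 150.0 160.3766 219.4014
peaks [(65.0, 2.0), (85.0, 3.5), (105.00000000000001, 3.1), (127.50000000000001, 2.6), (147.5, 7.7), (170.0, 5.0), (187.5, 4.3), (207.5, 1.9), (227.5, 3.1), (247.50000000000003, 4.7), (267.5, 4.3), (272.5, 4.4), (302.5, 3.4), (317.5, 1.1)]
pointer deg 150.0 160.3766 219.4014
peaks [(22.5, 1.5), (65.0, 1.9), (85.0, 3.5), (105.00000000000001, 2.8), (127.50000000000001, 2.5), (147.5, 7.2), (170.0, 4.7), (187.5, 4.5), (207.5, 1.9), (227.5, 2.9), (247.50000000000003, 5.6), (270.0, 4.1), (297.5, 3.2), (302.5, 3.3)]
top pot ((-0.2840406089525267, 0.16174651684677954), 0.43958876878023145)
top shaker ((0.1933064991130955, 0.026243982014753087), 1.0206565227773454)
top jar ((0.00713094775174028, -0.0008280570326029135), 0.9572156962053275)
top tray ((-0.021643741840449593, -0.025396970526450957), 0.978846510052681)
side pot ((-0.04726468168987097, 0.0005372011418387501), 0.9683727427029315)
side shaker ((0.7334139957921035, 0.3236849483918167), 0.9756588334082249)
side jar ((0.05121198561495355, -0.0474530049449875), 1.0102331862184737)
[(60, np.float64(25.
[... 472 characters left out ...]
 (160, np.float64(27.5)), (165, np.float64(27.5)), (170, np.float64(28.0)), (175, np.float64(28.0)), (180, np.float64(32.5)), (185, np.float64(32.5)), (190, np.float64(32.5)), (195, np.float64(32.0)), (200, np.float64(30.5)), (205, np.float64(29.0)), (210, np.float64(27.0)), (215, np.float64(26.5)), (220, np.float64(27.5)), (225, np.float64(27.0)), (230, np.float64(27.0)), (235, np.float64(25.5)), (240, np.float64(25.0)), (245, np.float64(25.0)), (250, np.float64(24.5)), (255, np.float64(25.0)), (260, np.float64(25.0)), (265, np.float64(25.0)), (270, np.float64(25.5)), (275, np.float64(25.5)), (280, np.float64(25.0)), (285, np.float64(24.5)), (290, np.float64(24.5)), (295, np.float64(24.5))]
```

```bash
python3 -c "
from station import ctrl
print(ctrl.finish_job())"
```

```text
the job is handed in; nothing more can be done
None
```

The job is handed in: the pepper mill stands upright within about 3 mm of the cork mat's centre, its dial turned back to the finest stop and then six clicks coarser (by my image reading of pointer against dots). Going past the stop turned the whole mill about 18° clockwise on the mat, and the shaker, jam jar and pot show no sign of having moved.

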